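# Pack the plaque kit

### The job

Pack the chaser's kit into the open wooden box: move the dark wooden block that is already in it aside to one end, stand the green pitch tin on the box floor beside it, then draw the copper plaque up out of its leaning rack and stand it upright, same end up, in the narrow room that is left, so that all three stand on the box floor. Do not drop the plaque or press it against anything in the box with more than 40 N, and leave the hammer, the amber jar and the small blue bench block where they are.

Things in the scene. Friction and masses are not known exactly. Their poses are not given: they have to be found in the camera images.
- box: open plywood box, fixed, outside 166 x 82 x 43 mm (x, y, z), walls and floor 8 mm, so inside 150 x 66 mm and 35 mm deep; origin at the centre of its underside, x along its length, z up. Block, tin and plaque fill its length to within about 4 mm (80 + 60 + 6 of 150 mm), so they must be pushed up close
- box_in (a point): centre of the box's inner floor, 8 mm above the underside of the box; axes as the box's
- block: loose dark hardwood block with a steel top, 80 x 58 x 65 mm (x, y, z), about 0.26 kg, standing near the middle of the box, its x along the box's length, leaving too little room for the tin at either end; origin at the centre of its underside, z up
- tin: loose round green tin with a green lid and white band, diameter 60 mm, 80 mm tall, about 0.32 kg, standing on the table; origin at the centre of its underside, z up
- plaque: loose embossed copper plaque, 6 x 60 x 120 mm (x thickness, y width, z height), about 0.2 kg, standing in the rack; origin at the centre of its lower edge, z up along its height, x normal to its face. In the rack its z axis leans 0.6 rad (34 degrees) from vertical towards the rack's -x side (towards the robot), and its top 50 mm stand clear of the rack
- rack: fixed grey-painted rack, base 150 x 110 x 12 mm, with two grooved cheeks, 80 mm over their outsides, that hold the side edges of the plaque; grooves 9 mm wide, 70 mm deep along the plaque's height, leaning 0.6 rad towards the rack's -x side, open above; 48 mm free between the cheeks' rails; origin at the centre of the base's underside, the groove floor lies at (30, 0, 30) mm
- hammer: bystander: hammer 240 mm long lying on the table, origin on its underside, handle to its -x
- jar: bystander: amber glass jar with black cap, diameter 60 mm, 90 mm tall, origin at the centre of its underside
- bench_block: bystander: small blue-painted steel bench block, 50 x 50 x 25 mm, origin at the centre of its underside

How it is judged:
By the outcome, as a careful person would: the job done as asked, in the order asked, and still so for the second after the job is handed in, with the robot touching nothing.
It also fails if it takes over 61 s, if anything falls off the work surface, if the arm or the gripper's body presses on something with over 40 N, if the wrist force passes 120 N, or if a joint passes its speed limit or range.

### The arm

A 6-joint arm with a two-finger parallel gripper is mounted at the origin on the work surface. World frame = base frame: x ahead of the robot, y to its left, z up, the work surface at z = 0. Lengths are in m, angles in rad, forces in N, time in s.
With the tool pointing down it reaches from about 0.35 to 1 m from the base axis. Payload 7.1 kg.
Tool frame: the origin (TCP) lies between the finger pads; the fingertips stand 22 mm ahead of it and the grasp point (between the pads) lies 3 mm ahead of it; z points along the fingers, y is the line along which they close (so a half turn about z gives the same grasp; the last joint's range is limited). The gripper opens to 85 mm and grips with 20 to 120 N. Pads are 22 mm wide; open, the fingers measure 114 mm over their backs; the gripper's body (76 mm by 85 mm) begins 54 mm behind the grasp point. The pads swing forward as they close: fully open they stand 13 mm farther back than shut.
Start: joints at [1.224, 0.423, 1.63, -0, 1.089, -0.019], TCP at [0.201, 0.592, 0.253] pointing down, gripper open.
Joint ranges: [-3, 3], [-0.9, 2.11], [0.09, 2.58], [-1.31, 4.45], [0.11, 2.69], [-2.54, 2.54]. Speed limits (rad/s): [2.39, 2.39, 3.01, 3.14, 3.14, 3.14].

### API

Orientations are given as a rotation vector (axis times angle).
In Python, from rig import manip gives the robot as it stands. The module is installed in compiled form; this text tells all that it offers. Calls block until the motion is done:
- manip.move_to(position, orientation): joint-space move of the TCP to a pose.
- manip.servo_line(position, orientation=None, rate=0.15): straight line of the TCP; orientation=None keeps the orientation; rate is the mean speed in m/s.
- manip.set_joints(angles): joint-space move.
- manip.command_gripper(opening, f_grip=None): finger opening in m; f_grip is the grip in N (None keeps the last); returns when the fingers have stopped.
- manip.hold(seconds).
- manip.solve_ik(position, orientation): joint angles nearest the present ones, or None.
- manip.camera(name): name is "scene" or "side" or "wrist"; returns a dict with "image" (420x560x3 uint8, red, green, blue), "fx", "fy", "cx", "cy" (pixels), "k1" (the pictures are not rectified: a ray, as slopes to the right and down, at radius r is drawn at 1 + k1 r^2 times it, then the intrinsics apply), "cam_to_world" (4x4, takes a point from camera to world coordinates); the wrist camera has in their place "mount" (4x4, takes a point from camera to tool coordinates, whose origin is the TCP and whose axes are the flange's). Camera axes: x right, y down, z forward; pixel columns grow to the right and rows downward; lengths in m; the calibration is good to about 2 mm. A picture is of the moment at which its call begins: read the wrist's pose just before it. There is no depth.
A pose or a line that the arm cannot do raises manip.IKError and nothing moves.
- manip.sign_off(): hands the job in; it is judged then, once.
Readings, each from a call of its own:
- manip.get_time(): time.
- manip.get_joint_positions(): joint angles.
- manip.get_joint_vel(): joint speeds.
- manip.get_tau(): joint torques, N m.
- manip.get_position(): TCP position.
- manip.get_ee_rot(): TCP orientation.
- manip.get_contact_force(): force on the tool from outside, world axes, zero at the start.
- manip.get_torque(): the same for the moment, N m.
- manip.get_width(): finger opening in m.
- manip.get_grip_force(): force on a finger pad.
Only numpy, scipy, OpenCV 4.12 (cv2) and the standard library are available. Lean on these libraries where they do the work, as an engineer would, in place of code of your own. Each camera call takes 0.05 s, during which the arm holds its last target. There are 200 camera calls.

## Working session

There is one attempt and no reset: what is moved stays moved. The work goes in short steps, each a Python script; the robot and the scene stay as the last script left them, time stands still between calls to the robot, and variables do not carry over. Pictures are saved under pics/ and viewed, at most 12 in all, crops included, and the job is handed in when it is done.

```bash
mkdir -p pics
cat > h.py <<'E'
import numpy as np, cv2
from rig import manip
from scipy.spatial.transform import Rotation as R
def snap(name,fn=None):
    p=np.array(manip.get_position()); r=np.array(manip.get_ee_rot())
    c=manip.camera(name)
    if 'mount' in c:
        T=np.eye(4);T[:3,:3]=R.from_rotvec(r).as_matrix();T[:3,3]=p
        c['T']=T@np.array(c['mount'])
    else: c['T']=np.array(c['cam_to_world'])
    if fn:
        cv2.imwrite('pics/'+fn+'.png',c['image'][:,:,::-1]); np.save('pics/'+fn+'.npy',np.array([{k:v for k,v in c.items()}],dtype=object),allow_pickle=True)
    return c
def load(fn): return np.load('pics/'+fn+'.npy',allow_pickle=True)[0]
def ray(c,uv):
    K=np.array([[c['fx'],0,c['cx']],[0,c['fy'],c['cy']],[0,0,1.]])
    q=cv2.undistortPoints(np.array(uv,float).reshape(-1,1,2),K,np.array([c['k1'],0,0,0.])).reshape(-1,2)
    d=np.c_[q,np.ones(len(q))]@c['T'][:3,:3].T
    return c['T'][:3,3],d
def on_z(c,uv,z):
    o,d=ray(c,uv); return o+d*((z-o[2])/d[:,2])[:,None]
def proj(c,P):
    K=np.array([[c['fx'],0,c['cx']],[0,c['fy'],c['cy']],[0,0,1.]])
    Ti=np.linalg.inv(c['T']); q=np.asarray(P,float)@Ti[:3,:3].T+Ti[:3,3]
    return cv2.projectPoints(q,np.zeros(3),np.zeros(3),K,np.array([c['k1'],0,0,0.]))[0].reshape(-1,2)
def down(yaw):  # tool z down; tool y (closing) at angle yaw from world x... y axis dir=(cos,sin)
    y=np.array([np.cos(yaw),np.sin(yaw),0]);z=np.array([0,0,-1.]);x=np.cross(y,z)
    return R.from_matrix(np.c_[x,y,z]).as_rotvec()
E
python3 - <<'E'
from h import *
a=snap('scene','s1');b=snap('side','d1')
for c in(a,b): print(c['fx'],c['k1'],c['T'][:3,3].round(3),c['T'][:3,2].round(2))
print(snap('wrist')['mount'].round(3), manip.get_time(), R.from_rotvec(manip.get_ee_rot()).as_matrix().round(2))
E
```

```text
464.8905409673852 0.038231100428970446 [ 1.176 -0.137  0.798] [-0.62  0.15 -0.77]
529.2080930148038 -0.030172531939853326 [ 0.471 -0.918  0.746] [ 0.08  0.79 -0.6 ]
[[ 0.    -0.956 -0.293  0.076]
 [ 1.    -0.     0.001  0.001]
 [-0.001 -0.293  0.956 -0.121]
 [ 0.     0.     0.     1.   ]] 0.15 [[-0.95  0.32 -0.  ]
 [ 0.32  0.95 -0.  ]
 [ 0.   -0.   -1.  ]]
```

View pics/s1.png

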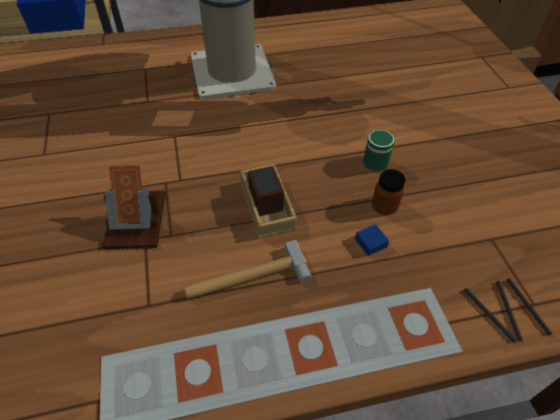

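View pics/d1.png

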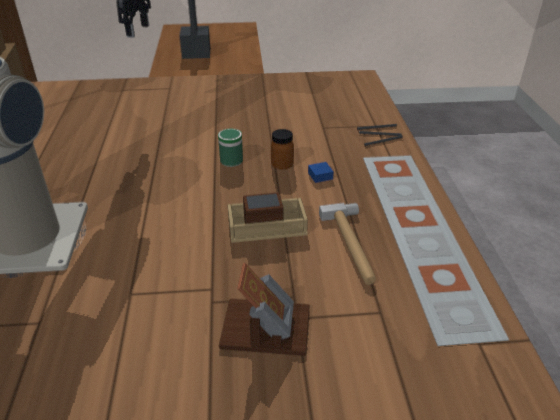

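The scene view shows the rack at (135,215), box at (268,200) with the block near its robot-side end, tin at (379,150), jar at (389,192), bench block at (372,239) and hammer at (250,272). In the side view the rack is at (266,320), the box at (267,217) and the tin at (231,148).

Run:
```python
from h import *
a=load('s1');b=load('d1')
for n,c in(('s',a),('d',b)):
    hsv=cv2.cvtColor(c['image'],cv2.COLOR_RGB2HSV)
    m=cv2.inRange(hsv,(60,80,30),(90,255,255)); k,l,st,ce=cv2.connectedComponentsWithStats(m)
    for i in range(1,k):
        if st[i,4]>100: print(n,'green',st[i],ce[i].round(1))
print('tin top',on_z(a,[(380,137)],.08).round(3),on_z(b,[(231,135)],.08).round(3))
print('box s',on_z(a,[(241,172),(278,165),(295,222),(258,234)],.043).round(3))
print('box d',on_z(b,[(229,205),(302,200),(305,218),(231,222)],.043).round(3))
print('rack base s',on_z(a,[(103,245),(157,246),(166,192)],.012).round(3))
print('rack base d',on_z(b,[(231,302),(309,305),(307,349),(222,345)],.012).round(3))
print('jar',on_z(a,[(391,180)],.09).round(3),on_z(b,[(282,136)],.09).round(3),'bb',on_z(a,[(371,235)],.025).round(3),'ham',on_z(a,[(188,292),(293,262),(291,245),(305,278)],.015).round(3))
for n,c in(('s',a),('d',b)): cv2.imwrite('pics/%s_zoom.png'%n,cv2.resize(c['image'][120:260,90:310] if n=='s' else c['image'][170:360,200:330],None,fx=3.4 if n=='s' else 3.1,fy=3.4 if n=='s' else 3.1,interpolation=cv2.INTER_CUBIC)[:,:,::-1])
```

```text
s green [371 131  21  14 244] [381.  137.5]
s green [364 148  27  23 409] [375.9 160.1]
d green [221 130  18   8 123] [229.4 133.5]
d green [220 144  22  21 375] [230.9 154.8]
tin top [[0.444 0.275 0.08 ]] [[0.447 0.272 0.08 ]]
box s [[ 0.448 -0.05   0.043]
 [ 0.445  0.036  0.043]
 [ 0.613  0.033  0.043]
 [ 0.626 -0.047  0.043]]
box d [[ 0.438  0.025  0.043]
 [ 0.601  0.029  0.043]
 [ 0.6   -0.036  0.043]
 [ 0.442 -0.036  0.043]]
rack base s [[ 0.562 -0.357  0.012]
 [ 0.588 -0.251  0.012]
 [ 0.444 -0.222  0.012]]
rack base d [[ 0.438 -0.235  0.012]
 [ 0.581 -0.255  0.012]
 [ 0.565 -0.354  0.012]
 [ 0.421 -0.333  0.012]]
jar [[0.584 0.245 0.09 ]] [[0.575 0.239 0.09 ]] bb [[0.666 0.182 0.025]] ham [[ 0.71  -0.2    0.015]
 [ 0.689  0.011  0.015]
 [ 0.648  0.017  0.015]
 [ 0.73   0.025  0.015]]
```

Run:
```python
from h import *
manip.move_to([.42,.272,.30],down(np.pi/2)); t=snap('wrist','w_tin')
manip.move_to([.485,-.006,.30],down(np.pi/2)); t=snap('wrist','w_box')
print(t['fx'],t['T'][:3,3],manip.get_time())
```

```text
356.4290917911439 [ 0.40953085 -0.00430332  0.42070033] 2.8
```

View pics/w_box.png

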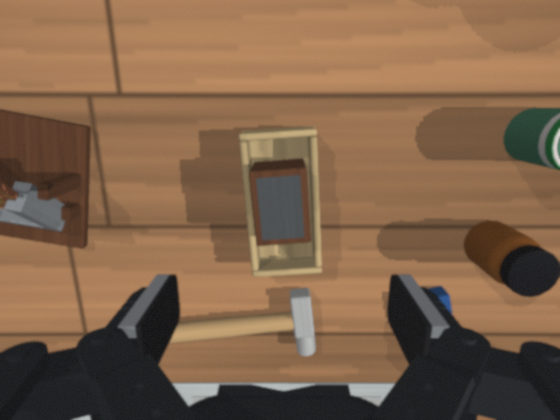

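View pics/w_tin.png

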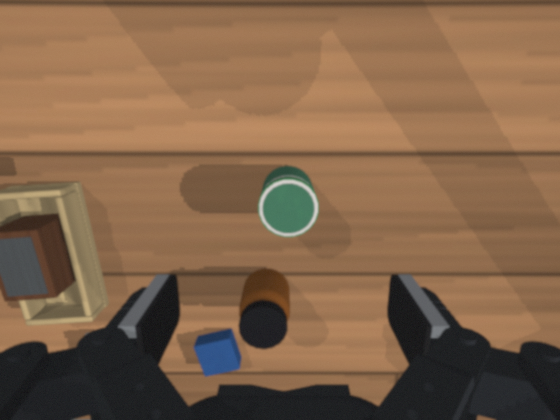

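The wrist view shows the box rim with corners near (241,132), (317,129), (321,271), (255,275), and the block's steel top at (258..308, 178..243). In the tin view the lid is centred at (289,207), radius about 30 px.

Run:
```python
from h import *
c=load('w_box'); im=c['image']
cr=cv2.resize(im[115:290,225:335],None,fx=3.4,fy=3.4,interpolation=cv2.INTER_CUBIC)
t=load('w_tin'); hsv=cv2.cvtColor(t['image'],cv2.COLOR_RGB2HSV)
# white band ring
m=cv2.inRange(hsv,(0,0,130),(179,70,255)); m[:150]=0;m[260:]=0;m[:,:230]=0;m[:,350:]=0
cn=max(cv2.findContours(m,cv2.RETR_EXTERNAL,cv2.CHAIN_APPROX_NONE)[0],key=len); e=cv2.fitEllipse(cn); print('tin ell',e)
for z in(.08,.07): 
    p=on_z(t,cn.reshape(-1,2),z); print(z,p.mean(0),np.ptp(p,axis=0), (p.min(0)+p.max(0))/2)
hb=cv2.cvtColor(im,cv2.COLOR_RGB2HSV)
for q in[(245,160),(280,133),(318,200),(290,272),(282,210),(258,180),(300,172)]: print(q,hb[q[1],q[0]])
cv2.imwrite('pics/boxzoom.png',cr[:,:,::-1])
```

```text
tin ell ((288.0803527832031, 207.59300231933594), (57.70403289794922, 60.359798431396484), 83.35449981689453)
0.08 [0.44473818 0.2784611  0.08      ] [0.06029067 0.06006767 0.        ] [0.44556802 0.27842619 0.08      ]
0.07 [0.44768404 0.27860831 0.07      ] [0.06206015 0.0618306  0.        ] [0.44853823 0.27857238 0.07      ]
(245, 160) [ 20  91 183]
(280, 133) [ 19  89 192]
(318, 200) [ 19  92 166]
(290, 272) [ 19  92 195]
(282, 210) [105  12  84]
(258, 180) [102  15  84]
(300, 172) [ 11 130 100]
```

View pics/boxzoom.png

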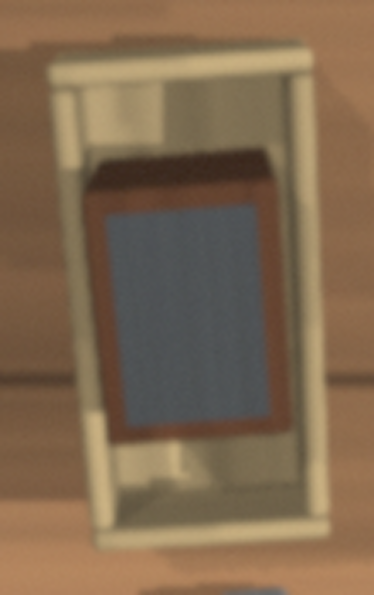

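The zoom shows rim outer corners at (50,66), (310,45), (329,534), (98,548), and wood-top corners at (88,192), (274,178), (290,432), (110,442).

Run:
```python
from h import *
c=load('w_box'); o=np.array([225,115.])
f=lambda q:(np.array(q,float)+.5)/3.4-.5+o
def rep(n,P):
    P=P[:,:2]; print(n,P.round(4).tolist(),'ctr',P.mean(0).round(4),'edges',[np.linalg.norm(P[i]-P[(i+1)%4]).round(4) for i in range(4)],'yaw',[round(float(np.arctan2(*(P[j]-P[i])[::-1])),3) for i,j in((0,3),(1,2))],'yawY',[round(float(-np.arctan2(*(P[j]-P[i])))  ,3) for i,j in((0,1),(3,2))])
rep('box',on_z(c,f([(50,66),(310,45),(329,534),(98,548)]),.043))
rep('blk',on_z(c,f([(88,192),(274,178),(290,432),(110,442)]),.073))
rep('steel',on_z(c,f([(107,212),(258,205),(272,416),(125,427)]),.073))
```

```text
box [[0.4409, -0.0496], [0.4346, 0.0296], [0.5984, 0.0407], [0.6037, -0.0388]] ctr [ 0.5194 -0.0045] edges [np.float64(0.0795), np.float64(0.1642), np.float64(0.0797), np.float64(0.1632)] yaw [0.066, 0.067] yawY [0.08, 0.067]
blk [[0.4741, -0.0363], [0.47, 0.0176], [0.5488, 0.024], [0.5521, -0.0315]] ctr [ 0.5113 -0.0065] edges [np.float64(0.054), np.float64(0.079), np.float64(0.0556), np.float64(0.0781)] yaw [0.061, 0.081] yawY [0.076, 0.06]
steel [[0.48, -0.0309], [0.4779, 0.0131], [0.5435, 0.0184], [0.5472, -0.0268]] ctr [ 0.5122 -0.0066] edges [np.float64(0.044), np.float64(0.0658), np.float64(0.0453), np.float64(0.0673)] yaw [0.061, 0.08] yawY [0.048, 0.08]
```

```bash
cat >> h.py <<'E'
BC=np.array([.5194,-.0045]); BY=.068
def B(x,y,z): return np.array([*(BC+[x*np.cos(BY)-y*np.sin(BY),x*np.sin(BY)+y*np.cos(BY)]),z])
def inB(p):
    d=np.asarray(p)[:2]-BC; return np.array([d@[np.cos(BY),np.sin(BY)],d@[-np.sin(BY),np.cos(BY)]])
BX=np.array([np.cos(BY),np.sin(BY),0])
def push(sgn,maxmm,F=8,step=.001):
    f0=np.array(manip.get_contact_force()); 
    for i in range(maxmm):
        manip.servo_line(np.array(manip.get_position()) if 0 else tgt(sgn*step),rate=.02)
        f=np.array(manip.get_contact_force())-f0
        if -sgn*(f@BX)>F: break
    print('push',i+1,'force',f.round(1),'box x',inB(manip.get_position()).round(4),'t',manip.get_time())
_T=[None]
def tgt(d=None,set=None):
    if set is not None: _T[0]=np.array(set,float)
    else: _T[0]=_T[0]+d*BX
    return _T[0]
E
python3 - <<'E'
from h import *
o=down(np.pi/2+BY)
bx,by=inB([.5117,-.0065]); print(bx,by)
manip.move_to(B(bx,by,.12),o)
manip.servo_line(B(bx,by,.067))
print(manip.get_contact_force())
manip.command_gripper(.05,35); print('w',manip.get_width(),manip.get_grip_force(),manip.get_contact_force())
manip.servo_line(tgt(set=B(bx-.022,0,.067)),rate=.06)
print(manip.get_contact_force())
push(-1,14)
E
```

```text
-0.00781809967236371 -0.0014721812092895956
[0.4895994 0.5577657 0.8340028]
w 0.05757312611045126 37.00402021408081 [-1.24432643 -1.1624108   8.0492552 ]
[2.7091826  0.5477925  8.66903896]
push 9 force [ 8.7  0.8 -6. ] box x [-0.0336 -0.0004] t 7.2
```

```bash
cat >> h.py <<'E'
def lower(p,maxmm,F=4,step=.001):
    f0=np.array(manip.get_contact_force()); p=np.array(p,float)
    for i in range(maxmm):
        p[2]-=step; manip.servo_line(p,rate=.02)
        f=np.array(manip.get_contact_force())-f0
        if f[2]>F or np.hypot(*f[:2])>10: break
    print('lower',i+1,'f',f.round(1),'cmd z',p[2].round(4),'pos',np.round(manip.get_position(),4),inB(manip.get_position()).round(4)); return p
E
python3 - <<'E'
from h import *
o=down(np.pi/2+BY)
manip.command_gripper(.085)
p=np.array(manip.get_position()); p[2]=.16; manip.servo_line(p,rate=.25)
manip.move_to(B(-.03,0,.32),o); snap('wrist','w_box2')
manip.move_to([.445,.278,.16],o)
manip.servo_line([.445,.278,.062])
manip.command_gripper(.05,40); print('w',manip.get_width(),manip.get_grip_force(),manip.get_contact_force())
manip.servo_line([.445,.278,.17],rate=.25)
print(manip.get_width(),manip.get_position(),manip.get_contact_force(),manip.get_time())
manip.move_to(B(.040,0,.17),o); snap('scene','s2')
snap('wrist','w_tinheld')
print(manip.get_position(),manip.get_time())
c=load('w_box2')
cv2.imwrite('pics/box2zoom.png',cv2.resize(c['image'][100:310,200:360],None,fx=2.8,fy=2.8,interpolation=cv2.INTER_CUBIC)[:,:,::-1])
E
```

```text
w 0.05893705906593987 41.94688439369202 [ 0.39435248 -2.3652233   5.05556242]
0.0594644070425875 [0.44442593 0.27769845 0.16953415] [ 0.50593529 -0.78770527 -4.25592681] 11.8417
[ 5.58931558e-01 -4.44568805e-04  1.69687633e-01] 13.1
```

View pics/box2zoom.png

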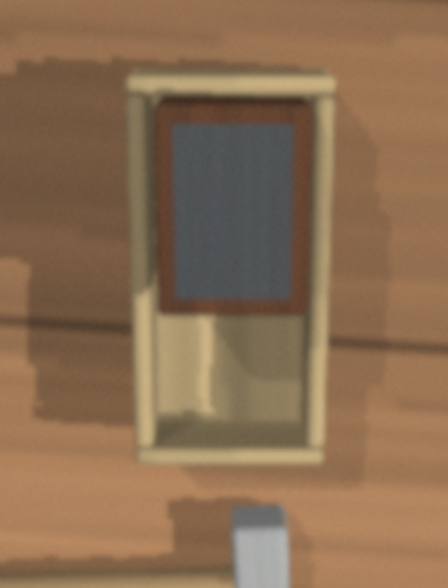

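The block now stands against the near end: block top spans (160..308, 100..312), rim corners (127,75), (335,72), (322,462), (140,463); the far room is open.

Run:
```python
from h import *
c=load('w_box2'); o=np.array([200,100.])
f=lambda q:(np.array(q,float)+.5)/2.8-.5+o
for n,q,z in(('box',[(127,75),(335,72),(322,462),(140,463)],.043),('blk',[(160,100),(310,100),(305,312),(160,312)],.073),('steel',[(173,124),(297,122),(292,299),(175,300)],.073)):
    P=on_z(c,f(q),z); b=np.array([inB(p) for p in P]); print(n,b.round(4).tolist(),b.mean(0).round(4))
```

```text
box [[-0.0819, -0.0402], [-0.083, 0.0403], [0.082, 0.0395], [0.0825, -0.0396]] [-0.0001 -0.    ]
blk [[-0.0749, -0.0255], [-0.075, 0.0286], [0.0048, 0.0285], [0.0048, -0.0272]] [-0.0351  0.0011]
steel [[-0.0664, -0.0209], [-0.0671, 0.024], [-0.0004, 0.0234], [0.0, -0.0213]] [-0.0335  0.0013]
```

Run:
```python
from h import *
manip.servo_line(B(.040,0,.10),rate=.2)
manip.servo_line(B(.040,0,.0735),rate=.08)
p=lower(B(.040,0,.0735),8)
p[2]+=.0005
manip.servo_line(tgt(set=p),rate=.02)
push(-1,14,F=7)
manip.command_gripper(.085)
q=np.array(manip.get_position()); q[2]=.20; manip.servo_line(q,rate=.25)
o=down(np.pi/2+BY)
manip.move_to(B(-.03,0,.32),o); snap('wrist','w_box3'); print(manip.get_time())
# rack view
manip.move_to([.44,-.29,.32],down(np.pi/2-.145)); snap('wrist','w_rack'); print(manip.get_time())
a=load('w_box3')['image'][100:310,200:360]; b=load('w_rack')['image'][60:330,150:410]
a=cv2.resize(a,None,fx=2.8,fy=2.8,interpolation=cv2.INTER_CUBIC)
cv2.imwrite('pics/box3zoom.png',a[:,:,::-1])
cv2.imwrite('pics/rackzoom.png',cv2.resize(b,None,fx=2.2,fy=2.2,interpolation=cv2.INTER_CUBIC)[:,:,::-1])
```

```text
lower 3 f [-2.9 -1.   8. ] cmd z 0.0705 pos [ 0.5595 -0.0018  0.0712] [ 0.0402 -0.0001]
push 5 force [ 8.8 -0.1 -1.3] box x [ 0.0364 -0.0002] t 16.3333
18.0333
19.1917
```

View pics/box3zoom.png

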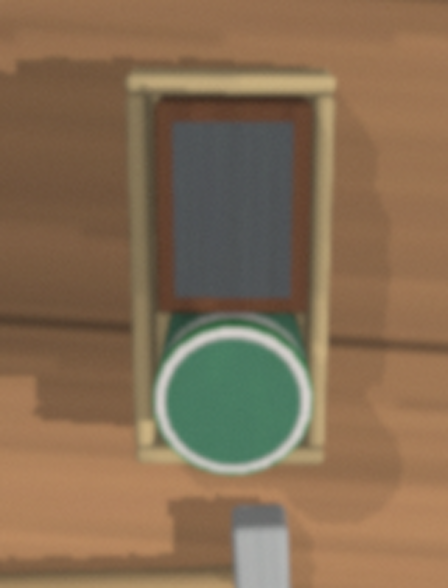

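View pics/rackzoom.png

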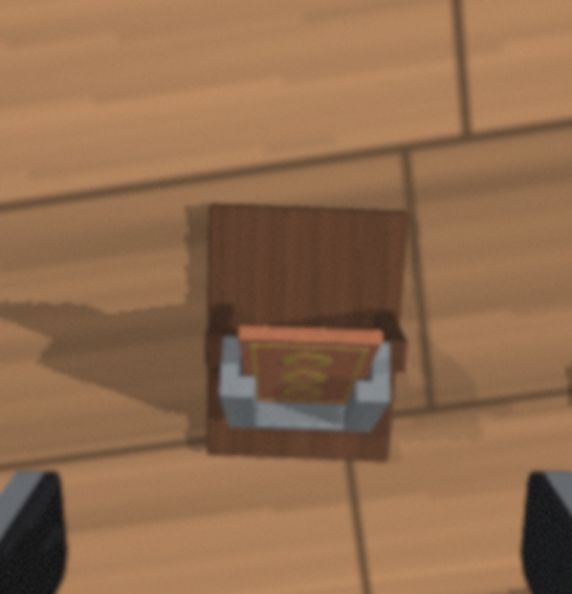

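The tin stands in the box against the block, lid centred near (233,398). The rack view shows base corners at (209,204), (406,211), (387,461), (207,455) and the plaque's top edge from (240,333) to (383,338), with its upper face seen below that.

Run:
```python
from h import *
c=load('w_box3'); im=c['image']; hsv=cv2.cvtColor(im,cv2.COLOR_RGB2HSV)
m=cv2.inRange(hsv,(0,0,130),(179,60,255)); M=np.zeros_like(m); M[205:275,250:317]=m[205:275,250:317]
cn=max(cv2.findContours(M,cv2.RETR_EXTERNAL,cv2.CHAIN_APPROX_NONE)[0],key=len)
p=on_z(c,cn.reshape(-1,2),.088); b=np.array([inB(q) for q in p]); print('tin',(b.min(0)+b.max(0))/2,np.ptp(b,axis=0))
f=lambda q,s,o:(np.array(q,float)+.5)/s-.5+np.array(o)
P=on_z(c,f([(158,98),(308,98),(305,312),(160,312)],2.8,(200,100)),.073); print('blk',np.mean([inB(q) for q in P],axis=0))
r=load('w_rack'); g=lambda q,z:on_z(r,f(q,2.2,(150,60)),z)[:,:2]
base=g([(209,204),(406,211),(387,461),(207,455)],.012); ctr=base.mean(0)
y=np.arctan2(*((base[3]+base[2]-base[0]-base[1])[::-1])); y2=np.arctan2(*((base[1]+base[2]-base[0]-base[3])[::-1]))-np.pi/2
print('base',base.round(4).tolist(),ctr.round(4),'yaw',y,y2,[np.linalg.norm(base[i]-base[i-1]).round(4) for i in range(4)])
n=g([(240,325),(383,330)],.1273);fa=g([(240,341),(383,345)],.1307)
for P in(n,fa):
    print(P.round(4).tolist(),np.linalg.norm(P[1]-P[0]).round(4),'yaw',np.arctan2(*((P[1]-P[0])[::-1]))-np.pi/2)
Y=(y+y2)/2; top=np.r_[n,fa].mean(0); d=top-ctr; print('top',top,'in rack',d@[np.cos(Y),np.sin(Y)],d@[-np.sin(Y),np.cos(Y)],'expect -.0378,0')
```

```text
tin [0.0361041  0.00089239] [0.06027884 0.05963998]
blk [-0.03503574  0.00068924]
base [[0.4151, -0.3308], [0.4343, -0.2253], [0.5817, -0.2519], [0.5622, -0.3582]] [ 0.4983 -0.2915] yaw -0.1811593846187241 -0.18064143514302144 [np.float64(0.1497), np.float64(0.1072), np.float64(0.1498), np.float64(0.108)]
[[0.4529, -0.3125], [0.4636, -0.2539]] 0.0596 yaw -0.18106415005662768
[[0.4588, -0.3133], [0.469, -0.2549]] 0.0593 yaw -0.17397854869358764
top [ 0.4610742  -0.28366244] in rack -0.03808483687893261 0.0010469719247357485 expect -.0378,0
```

```bash
cat >> h.py <<'E'
RY=-.181; L=.6
def prot(yaw,lean,s):  # tool rot holding plaque with world yaw, lean; s=+1 tool y=+px
    m=(R.from_euler('z',yaw)*R.from_euler('y',-lean)).as_matrix(); px,py,pz=m.T
    return R.from_matrix(np.c_[s*py,s*px,-pz]).as_rotvec(),px,pz
TOP=np.array([.4611,-.2840,.129])
E
python3 - <<'E'
from h import *
print(np.round(manip.get_joint_positions(),2))
for s in(1,-1):
    o,px,pz=prot(RY,L,s); print(s,px.round(3),pz.round(3))
    for d in(.06,-.011,.085): print('pick',d,np.round(manip.solve_ik(TOP+d*pz,o) ,2) if manip.solve_ik(TOP+d*pz,o) is not None else None)
    o2=prot(BY,0,s)[0]
    for z in(.28,.117): 
        q=manip.solve_ik(B(.0715,0,z),o2); print('place',None if q is None else np.round(q,2))
E
```

```text
[-0.6   0.2   1.78  0.    1.16 -2.03]
1 [ 0.812 -0.149  0.565] [-0.555  0.102  0.825]
pick 0.06 [-0.77  0.29  2.25  1.32  0.33 -1.81]
pick -0.011 [-0.72  0.46  2.2   1.75  0.3  -2.22]
pick 0.085 [-0.8   0.22  2.27  1.18  0.36 -1.68]
place [-0.02  0.34  1.68 -0.    1.11 -0.09]
place [-0.02  0.56  1.79 -0.    0.8  -0.09]
-1 [ 0.812 -0.149  0.565] [-0.555  0.102  0.825]
pick 0.06 [-0.77  0.29  2.25  1.32  0.33  1.33]
pick -0.011 [-0.72  0.46  2.2   1.75  0.3   0.93]
pick 0.085 [-0.8   0.22  2.27  1.18  0.36  1.46]
place None
place None
```

Run:
```python
from h import *
o,px,pz=prot(RY,L,1)
manip.command_gripper(.04)
manip.move_to(TOP+.09*pz,o)
manip.servo_line(TOP+.02*pz,rate=.12)
manip.servo_line(TOP-.011*pz,rate=.05)
f=np.array(manip.get_contact_force()); print('f before',f.round(1))
manip.command_gripper(.0,60); print('w',manip.get_width(),manip.get_grip_force(),np.round(manip.get_contact_force(),1),np.round(manip.get_position()-(TOP-.011*pz),4))
manip.servo_line(TOP+.01*pz,rate=.06); print(manip.get_width(),np.round(manip.get_contact_force(),1))
manip.servo_line(TOP+.085*pz,rate=.1); print(manip.get_width(),np.round(manip.get_contact_force(),1),manip.get_time())
o2=prot(BY,0,1)[0]
manip.move_to(B(.0715,0,.28),o2)
snap('wrist','w_pl');snap('side','d_pl');snap('scene','s_pl'); print(manip.get_width(),np.round(manip.get_contact_force(),1),manip.get_position(),manip.get_time())
cv2.imwrite('pics/pl2.png',np.hstack([load('w_pl')['image'][:,:,::-1],load('d_pl')['image'][60:270,210:330,::-1].repeat(2,0).repeat(2,1)]))
```

```text
f before [-0.8 -0.8 -0.3]
w 0.005177729046792047 59.050354957580566 [-4.8  1.3  6.1] [-0.0002 -0.0001  0.0003]
0.005261081400834172 [ 0.4 -0.2 -1. ]
0.0051258837885555 [ 0.3 -0.4 -2.7] 24.0667
0.0047811232941445715 [ 0.5 -0.3 -2.3] [ 5.90158774e-01 -5.19022505e-04  2.79452343e-01] 25.6333
```

View pics/pl2.png

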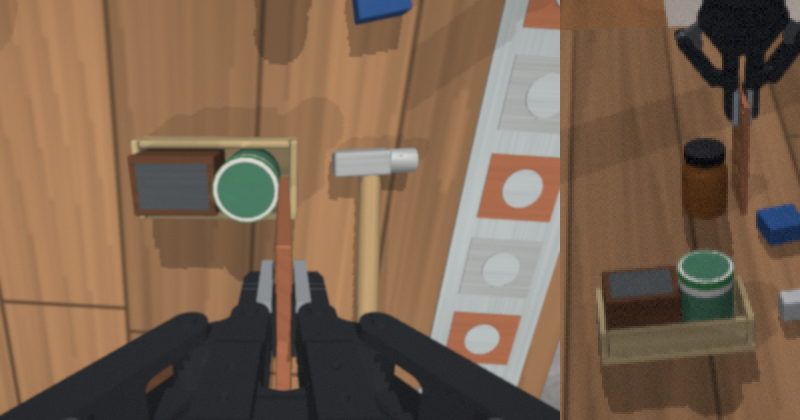

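The plaque is held upright between the fingers (near edge from about (284,178) to (283,385) in the wrist view), with the tin and block undisturbed beside the open slot. I'll check tilt numerically.

Run:
```python
from h import *
c=load('w_pl'); im=c['image']; hsv=cv2.cvtColor(im,cv2.COLOR_RGB2HSV).astype(int)
o2,px,pz=prot(BY,0,1); tcp=np.array([.59016,-.00052,.27945]); py=np.cross(pz,px)
for t in(-.003,.003): print('expect edge x',t,[proj(c,[tcp+px*t+py*.03+pz*h])[0].round(1).tolist() for h in(.011,-.03,-.07,-.109)])
m=((hsv[:,:,0]<14)&(hsv[:,:,1]>130)&(hsv[:,:,2]>90)).astype(np.uint8)
for v in range(175,390,15):
    xs=np.where(m[v,262:310])[0]+262; print(v,(xs.min(),xs.max(),len(xs)) if len(xs) else None,end=' ')
print()
g=cv2.inRange(hsv.astype(np.uint8),(0,0,130),(179,60,255)); M=np.zeros_like(g);M[150:225,208:285]=g[150:225,208:285]
cn=max(cv2.findContours(M,cv2.RETR_EXTERNAL,cv2.CHAIN_APPROX_NONE)[0],key=len); b=np.array([inB(q) for q in on_z(c,cn.reshape(-1,2),.088)]); print('tin',(b.min(0)+b.max(0))/2,np.ptp(b,axis=0))
print('box corners expect',[proj(c,[B(x,y,.043)])[0].round(1).tolist() for x,y in((-.083,.041),(.083,.041),(.083,-.041),(.075,.033))])
cv2.imwrite('pics/plz.png',cv2.resize(im[120:270,200:340],None,fx=4,fy=4,interpolation=cv2.INTER_CUBIC)[:,:,::-1])
```

```text
expect edge x -0.003 [[276.7, 248.6], [278.4, 212.4], [279.4, 191.1], [280.0, 177.1]]
expect edge x 0.003 [[294.8, 248.7], [292.0, 212.4], [290.3, 191.1], [289.2, 177.1]]
175 None 190 (np.int64(280), np.int64(287), 8) 205 (np.int64(278), np.int64(288), 11) 220 (np.int64(277), np.int64(290), 14) 235 (np.int64(276), np.int64(291), 16) 250 (np.int64(275), np.int64(291), 17) 265 (np.int64(275), np.int64(291), 17) 280 (np.int64(275), np.int64(291), 17) 295 (np.int64(277), np.int64(289), 13) 310 (np.int64(277), np.int64(290), 14) 325 (np.int64(277), np.int64(289), 13) 340 (np.int64(277), np.int64(289), 13) 355 (np.int64(277), np.int64(289), 13) 370 (np.int64(276), np.int64(290), 15) 385 (np.int64(276), np.int64(290), 15) 
tin [0.03592093 0.0009333 ] [0.05869123 0.05890457]
box corners expect [[127.7, 139.4], [296.5, 139.6], [295.7, 218.8], [288.4, 147.8]]
```

View pics/plz.png

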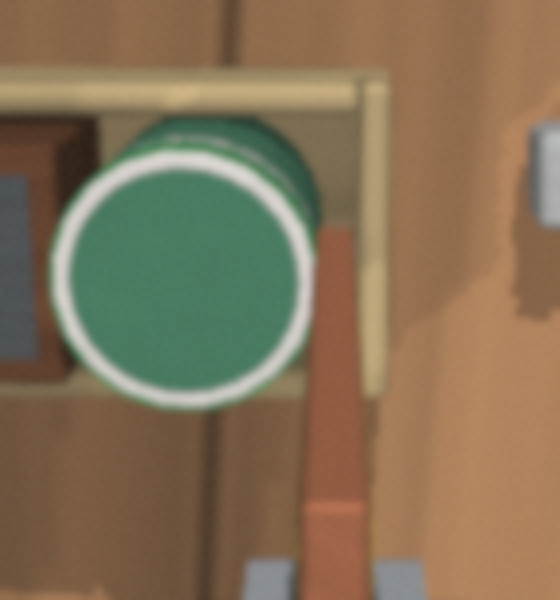

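Run:
```python
from h import *
X=.0722
manip.servo_line(B(X,.0005,.205),prot(BY,0,1)[0],rate=.12)
manip.hold(.2); print(inB(manip.get_position()),np.round(manip.get_contact_force(),1))
p=lower(B(X,.0005,.205),15,F=4,step=.002)
if p[2]<.1755:
    tgt(set=p); push(-1,12,F=4,step=.0005)
snap('wrist','w_in1')
```

```text
[0.07274074 0.00045913] [-0.6  0.1 -1.1]
lower 15 f [ 1.2  0.2 -1.2] cmd z 0.175 pos [0.5913 0.0009 0.1748] [0.0721 0.0005]
push 9 force [ 5.9 -0.2  0.2] box x [0.0684 0.0004] t 32.6083
```

Run:
```python
from h import *
X=.0709
manip.servo_line(B(X,.0005,.175),rate=.03); print(inB(manip.get_position()),np.round(manip.get_contact_force(),1))
p=lower(B(X,.0005,.175),27,F=4,step=.002)
print(manip.get_time(),np.round(manip.get_contact_force(),1))
if p[2]<.1215:
    p=lower(p,5,F=4,step=.001)
    print(manip.get_time(),np.round(manip.get_contact_force(),1))
```

```text
[0.0698996  0.00054394] [ 0.6  1.2 -2.9]
lower 27 f [-1.5 -1.3  0.4] cmd z 0.121 pos [0.59   0.0008 0.1209] [0.0708 0.0005]
39.6667 [-0.9 -0.  -2.4]
lower 3 f [1.  0.  4.6] cmd z 0.118 pos [0.5904 0.0008 0.1183] [0.0712 0.0004]
40.4167 [ 0.1 -0.   2.1]
```

Run:
```python
from h import *
p=lower(B(.0709,.0005,.118),1,F=8)
manip.command_gripper(.03); print(manip.get_width(),np.round(manip.get_contact_force(),1))
p[2]+=.10; manip.servo_line(p,rate=.12)
manip.move_to(B(-.03,0,.36),down(np.pi/2+BY)); snap('wrist','w_end'); snap('side','d_end'); snap('scene','s_end')
print(np.round(manip.get_contact_force(),1),manip.get_time())
z=lambda n,a,b,c,d,h:(lambda i:cv2.resize(i,(int(i.shape[1]*h/i.shape[0]),h),interpolation=cv2.INTER_CUBIC))(load(n)['image'][a:b,c:d])
cv2.imwrite('pics/end.png',np.hstack([z('w_end',100,320,200,370,400),z('d_end',150,260,215,325,400)])[:,:,::-1])
```

```text
lower 1 f [-3.1 -1.2  8.3] cmd z 0.117 pos [0.5907 0.0007 0.1183] [0.0714 0.0004]
0.03003632925137301 [-0.8 -0.7  0.8]
[-0.2 -0.1 -0.6] 43.575
```

View pics/end.png

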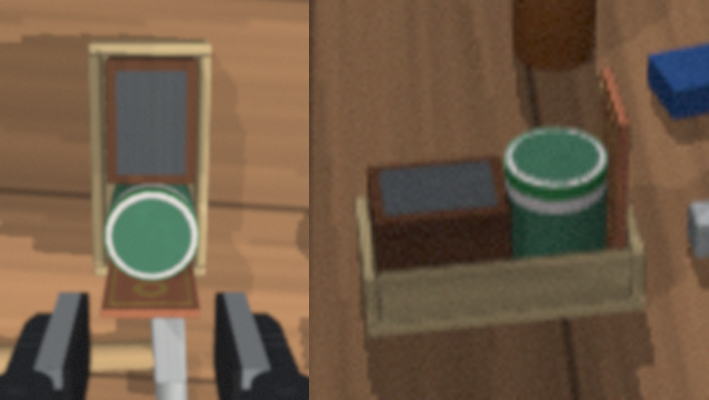

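The block, tin and plaque all stand in the box, with the plaque upright between the tin and the far wall. The bystanders visible in these crops look undisturbed.

```bash
python3 -c "
from rig import manip
print(manip.sign_off(),manip.get_time())"
```

```text
the job is handed in; nothing more can be done
the job is handed in; nothing more can be done
```

I handed the job in at about 44 s: the block is at the robot end of the box, the tin is beside it, and the plaque is upright, same end up, at the far end; the hammer, jar and bench block were not touched.

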